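Seat the grinding jar in the mill's keyed drive hub and hold it down

TASK

Lift the open steel grinding jar, balls inside, out of its stand by the bar over its mouth and carry it level to the bench mill. Put the shaft under the jar into the mill's drive hub, turn it until its key slips into the slot, and keep pushing down against the spring until the jar's underside sits fully home on the hub. Finish while still gripping the bar and pressing the jar down there; keep the balls in the jar and leave the cup, the bottle and the lid where they are.

Things in the scene. Friction and masses are not known exactly. Their poses are not given: they have to be found in the camera images.
- jar_grip (a point): Centre of the grip bar of the open stainless grinding jar. The straight bar runs along the jar's y axis 35 mm above its mouth: 12 mm thick (x), 14 mm high, 72 mm free length between two uprights. Jar axes: z up, x towards the small pouring lip on the rim, the side of the key. The bar centre is 95 mm above the jar's underside.
- jar_base (a point): Centre of the jar's flat underside, axes as jar_grip. Below it, on the axis, a 20 mm diameter, 34 mm long shaft with bevelled nose points down; a key 6 mm wide (y) stands out on its +x side to 15 mm from the axis, from the underside down to 24 mm below it, so the last 10 mm of shaft is a plain round pilot.
- jar_mid (a point): Point on the jar's axis 30 mm above its underside, in the middle of its hollow (66 mm inside diameter, floor 5 mm thick). The jar is 72 mm in outside diameter, 60 mm high to the rim, 0.32 to 0.48 kg without its three loose balls (33 g each).
- ball0_center (a point): Centre of a loose steel grinding ball, 20 mm diameter, in the jar.
- ball1_center (a point): Centre of a second such ball.
- ball2_center (a point): Centre of a third such ball.
- stand: Fixed light wooden block, 110 x 110 x 50 mm, with a 38 mm through hole in its middle; the jar stands on its top with the shaft hanging in the hole. Origin: centre of its underside.
- mill: Fixed bench mill: blue motor housing 200 x 180 mm, 90 mm high, a round steel drive hub 60 mm in diameter standing 40 mm above its middle. Origin: centre of the underside, z up, control panel on its -x face. The hub does not turn; its slot points along the mill's +x or up to 0.35 rad to either side (not the same each time; visible from above).
- mill_hub (a point): Centre of the hub's top face, 130 mm above the bench, on the bore's axis; axes are the mill's. Bore 22.5 mm diameter, 40 mm deep, one slot 9 mm wide reaching 17 mm from the axis, full depth. The key enters when within about 0.1 rad of the slot; else it rests on the face, the jar's underside 24 mm above it with the pilot 10 mm in the bore.
- pin (a joint): Spring ejector pin in the bore: 0 when up (its top 24 mm below the hub's face), metres pressed down; 0.010 when the jar is fully home. The shaft end meets it 10 mm before home. Spring 7 N at 0, 13 N at 0.010: the jar's own weight does not press it.
- cup: White plastic cup, 64 mm wide, 75 mm high, stands loose on the bench; origin under its centre. To be left alone.
- reagent: Amber bottle, 60 mm diameter, 130 mm high, loose; origin under its centre. To be left alone.
- lid: Steel jar lid with a knob, 76 mm diameter, 28 mm high, loose on the bench; origin under its centre. To be left alone.
Mind the look-alikes: they are no part of the job. Of the things shaped like the stand, the wooden one is meant.

How it is judged:
By the outcome, as a careful person would: the job done as asked, in the order asked, and still so for the second after the job is handed in, while the arm keeps its last pose, push and grip.
It also fails if it takes over 51 s, if anything falls off the work surface, if the arm or the gripper's body presses on something with over 40 N, if the wrist force passes 120 N, or if a joint passes its speed limit or range.

ROBOT

A 6-joint arm with a two-finger parallel gripper is mounted at the origin on the work surface. World frame = base frame: x ahead of the robot, y to its left, z up, the work surface at z = 0. Lengths are in mm, angles in rad, forces in N, time in s.
With the tool pointing down it reaches from about 400 to 925 mm from the base axis. Payload 12.5 kg.
Tool frame: the origin (TCP) lies at the very end of the fingers, on their centre line; the grasp point (between the pads) lies 19 mm behind it (env.grip_point_offset is the distance from the TCP to the grasp point, in mm); z points along the fingers, y is the direction in which the jaws open and shut (so a half turn about z gives the same grasp; the last joint's range is limited). The gripper opens to 95 mm and grips with 3 to 60 N. Pads are 20 mm wide; open, the fingers measure 119 mm over their backs; the gripper's body (75 mm by 180 mm) begins 59 mm behind the grasp point.
Start: joints at [1.193, 0.491, 1.559, -0, 1.092, -0.106], TCP at [167.773, 602.079, 214.661] pointing down, gripper open.
Joint ranges: [-3.1, 3.1], [-0.84, 2.19], [0.05, 2.79], [-1.13, 4.28], [0.06, 2.93], [-2.69, 2.69]. Speed limits (rad/s): [2.22, 2.22, 2.79, 3.14, 3.14, 3.14].

INTERFACE

Orientations are given as [roll, pitch, yaw] about the fixed x, y, z axes, in that order (R = Rz(yaw) Ry(pitch) Rx(roll)).
In Python, from cell import env gives the robot as it stands.
- The arm moves only by the tool drive_tool, never from a script. Its argument "commands" is a list of rows, each an object of numbers: "dx", "dy", "dz": the shift along the world's x, y, z in mm; "yaw": the turn about the world's z in degrees. In form: [{"dx": .., "dy": .., "dz": .., "yaw": ..}, ...]. A call has 1 to 5 rows; each row shifts and turns the commanded pose from where the row before left it; what a row does not reach is not made up. A row lasts 1/12 s, in which the tool goes at most 41.7 mm and 7.16 degrees, less where a joint would pass 70% of its speed; a pose out of reach is approached as far as the arm can. A call with a gripper value outside its range is refused whole. "grip" is the opening, from 0 (shut) to 1 (fully open), set as the call begins (left out, the last holds). The fingers move at their own pace and stop on an object; the grip force is fixed at half the most. Time passes only in rows, so rows that do not move let the fingers close. It gives the time, the measured TCP pose, the force and the opening at its end, in the units of the state.
- env.state(): the state, without advancing time (a new reading comes with each control period).
- env.read_camera(name): name is "side" or "top" or "wrist"; returns the picture (420x560x3 uint8, red, green, blue); there is no depth.
- env.calibration(name): a dict with "intrinsics" (3x3 intrinsics, pixels), "rvec" (rotation vector, rad) and "tvec" (3), from world to camera coordinates, as OpenCV has them. Camera axes: x right, y down, z forward; pixel columns grow to the right and rows downward; lengths in mm; the calibration is good to about 2 mm. A picture is of the moment at which its call begins: read the wrist's pose just before it. calibration takes no time and is no camera call; for the wrist camera it gives the pose at the moment of the call.
- env.job_done(): hands the job in, once; it reports no verdict.
Trained networks look in the newest picture that a camera, given by its name, has taken for a name from the list of things; names that differ only in an ending like _2 or _b are one class to them, and where a whole thing is asked for, a point or a joint stands for the part that bears it (a point fixed in the world has none). Each returns a list of dicts, best first, with "conf" (0 to 1); they miss things now and then, are a little off and sometimes report something else, mostly with a low value. They report only what shows in the picture. A call takes as long as a camera call. They do not tell look-alikes from the thing itself.
- env.trace(query, camera): "pixels" (420x560 bool, what is visible of it) and "pixel" ([column, row] in pixels, amid what is visible of it).
- env.place_of(query, camera): "pixel" ([column, row] in pixels: a listed point, or the origin of a listed thing).
The state is a dict: "t": time; "joints": joint angles; "qvel": joint speeds; "tau": joint torques, N m; "eef_pos": TCP position; "tcp_rot": TCP orientation; "ft_force": force on the tool from outside, world axes, zero at the start; "moment": the same for the moment, N m; "opening": opening from 0.0 (shut) to 1.0 (fully open).
Only numpy, scipy, OpenCV 4.12 (cv2) and the standard library are available. Lean on these libraries where they do the work, as an engineer would, in place of code of your own. Each camera call takes 0.05 s, during which the arm holds its last target.

## Working session

There is one attempt and no reset: what is moved stays moved. The work goes in short steps, Python scripts to look and compute and a tool call to move; the robot and the scene stay as the last step left them, time stands still between calls to the robot, and variables do not carry over. Pictures are saved under pics/ and viewed, and the job is handed in when it is done.

Besides the shell and the picture viewer there is one more tool, called by a JSON object that holds its "api" and its "payload". drive_tool: Moves the arm, as the interface text tells. Its arguments: {"type":"object","properties":{"commands":{"type":"array"},"grip":{"type":"number"}},"required":["commands"]}

```bash
ls; mkdir -p pics
python3 - <<'E'
from cell import env
import cv2
print(env.state())
for n in("top","side","wrist"):
    im=env.read_camera(n); cv2.imwrite(f"pics/{n}0.png",im[:,:,::-1])
    c=env.calibration(n); print(n,c)
    for q in ("jar_grip","jar_base","mill_hub","stand","mill"):
        try: print(n,q,[(round(r['conf'],2),[round(float(v)) for v in r['pixel']]) for r in env.place_of(q,n)][:4])
        except Exception as e: print(q,e)
E
```

```text
pics
{'t': 0.0, 'joints': array([ 1.19340610e+00,  4.91542885e-01,  1.55947427e+00,  2.75492485e-05,
        1.09166491e+00, -1.05603565e-01]), 'qvel': array([ 8.85384157e-04, -7.79414911e-04, -2.51306192e-03,  5.60805607e-04,
        4.03686046e-05,  8.56306884e-04]), 'tau': array([ 2.40867892e-03, -6.12632275e+01, -2.58193821e+01,  6.92475890e-02,
        4.80726804e-02, -7.65049072e-05]), 'eef_pos': array([167.66556906, 601.83487014, 214.0635527 ]), 'tcp_rot': array([-3.14051188e+00, -1.39129655e-04,  2.86979320e+00]), 'ft_force': array([-0.26876228,  0.11400425, -1.20301233]), 'moment': array([-0.05567199, -0.0680483 , -0.00136605]), 'opening': 1.0004936313525783}
top {'intrinsics': array([[474.99295768,   0.        , 281.34372713],
       [  0.        , 474.99295768, 209.33578591],
       [  0.        ,   0.        ,   1.        ]]), 'rvec': array([ 2.17671592, -2.15318151,  0.13412579]), 'tvec': array([-33.27733543, 630.08224116, 982.95947861])}
top jar_grip []
top jar_base [(0.84, [380, 247])]
top mill_hub [(0.61, [166, 228])]
top stand [(0.97, [379, 251]), (0.6, [396, 154])]

[... 247 characters left out ...]
8204, -0.1220797 ,  0.0419268 ]), 'tvec': array([-615.19942963,  143.36724295,  869.16282755])}
side jar_grip [(0.94, [244, 281]), (0.64, [256, 202])]
side jar_base [(0.61, [249, 318]), (0.33, [340, 232])]
side mill_hub [(0.93, [252, 163])]
side stand [(0.77, [250, 337]), (0.69, [372, 348])]
side mill [(0.55, [257, 202])]
wrist {'intrinsics': array([[296.34931994,   0.        , 276.34073959],
       [  0.        , 296.34931994, 211.4480754 ],
       [  0.        ,   0.        ,   1.        ]]), 'rvec': array([-2.32284643, -1.76244829, -0.23976291]), 'tvec': array([-623.53132117,  -30.26283469,  390.82646005])}
wrist jar_grip []
wrist jar_base []
wrist mill_hub []
wrist stand []
wrist mill []
```

View pics/top0.png

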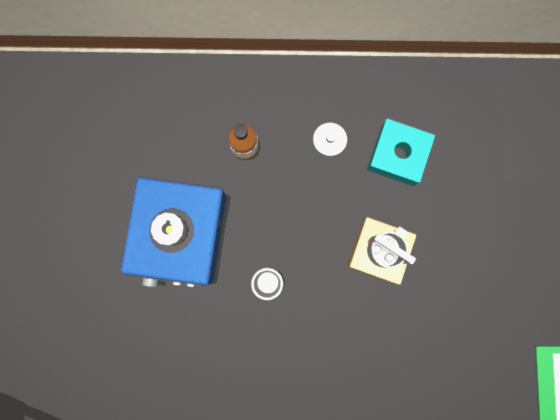

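View pics/side0.png

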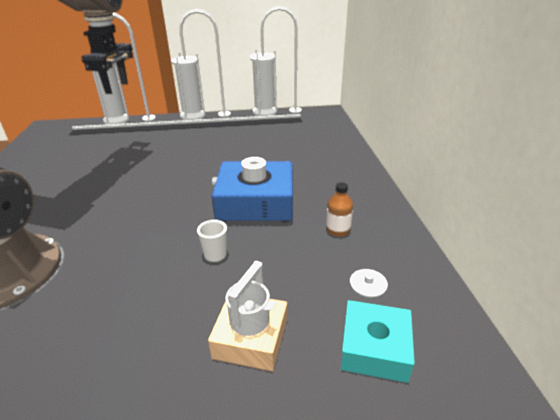

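Two stand-shaped blocks show: the wooden one at top (383,250) / side (250,337), which holds the jar, and the teal one at top (402,152) / side (378,340), which is empty. The wooden one fits. I'll confirm it in an enlarged crop.

```bash
cat > h.py <<'E'
import numpy as np,cv2
def ray(c,p):
    K=c['intrinsics'];R=cv2.Rodrigues(c['rvec'])[0];t=c['tvec']
    d=R.T@np.linalg.solve(K,[p[0],p[1],1.]);o=-R.T@t
    return o,d
def atz(c,p,z):
    o,d=ray(c,p);return o+d*(z-o[2])/d[2]
def proj(c,P):
    return cv2.projectPoints(np.array(P,float).reshape(-1,1,3),c['rvec'],c['tvec'],c['intrinsics'],None)[0].reshape(-1,2)
E
python3 - <<'E'
from cell import env
from h import *
im=cv2.imread("pics/top0.png")
a=cv2.resize(im[205:295,340:430],(400,400),interpolation=cv2.INTER_CUBIC)
b=cv2.resize(im[185:275,125:215],(400,400),interpolation=cv2.INTER_CUBIC)
cv2.imwrite("pics/crop0.png",np.hstack([a,b]))
T=env.calibration("top");S=env.calibration("side")
print("stand foot?",atz(T,(379,251),0),atz(S,(250,337),0))
print("grip side @145",atz(S,(244,281),145)); print("jarbase top@50",atz(T,(380,247),50),"side",atz(S,(249,318),50))
print("hub",atz(T,(166,228),130),atz(S,(252,163),130)); print("cam",ray(T,(0,0))[0])
E
```

```text
stand foot? [ 544.62037037 -243.06351393    0.        ] [ 544.77907042 -238.9508391     0.        ]
grip side @145 [ 542.89421702 -242.18111011  145.        ]
jarbase top@50 [ 551.47637529 -234.63147098   50.        ] side [ 545.82516083 -237.51161344   50.        ]
hub [580.5926825  197.20568858 130.        ] [577.50508116 191.17448215 130.        ]
cam [ 512.05377421  -19.45828181 1049.63929798]
```

View pics/crop0.png

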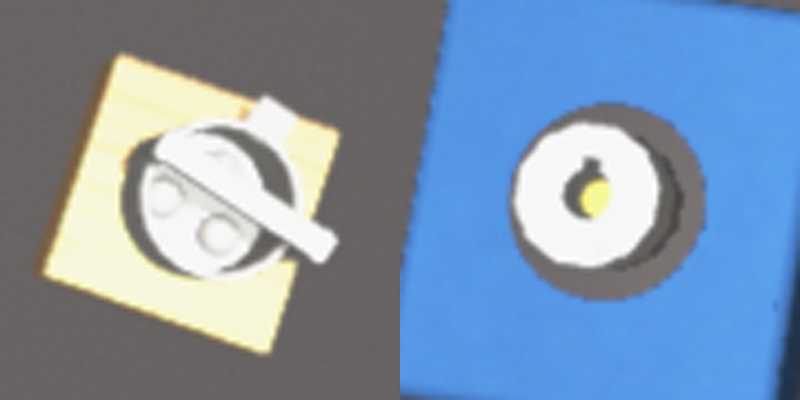

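The crop confirms it: the jar with its bar and balls sits in the wooden block. The lip points up and right at crop (270,115). The hub slot points roughly up at crop (592,160). On the way I'll look at the hub with the wrist camera.

Run:
```python
from cell import env
from h import *
T=env.calibration("top")
W=env.calibration("wrist");o,d=ray(W,(276,211));s=env.state()
print("wrist cam",o,d,s['eef_pos'])
f=lambda x,y:(340+x*.225,205+y*.225)
a=atz(T,f(162,148),152);b=atz(T,f(326,245),152);print("bar",a,b,(a+b)/2,np.linalg.norm(a-b),np.degrees(np.arctan2(*(a-b)[1::-1])))
g=lambda x,y:(125+(x-400)*.225,185+y*.225)
print("hub",atz(T,g(586,195),130),"cup",atz(T,(267,283),75),"bottle",atz(T,(240,131),130), "lip",atz(T,f(272,112),110))
```

```text
wrist cam [ 95.30590401 620.99280495 384.37101846] [ 0.25600054 -0.07325483 -0.96389889] [167.77280465 602.09657573 214.67936596]
bar [ 563.80807441 -206.17254948  152.        ] [ 523.46215636 -275.25423944  152.        ] [ 543.63511538 -240.71339446  152.        ] 80.00045619294842 59.713704182217455
hub [578.913489  195.4977947 130.       ] cup [475.16457968   1.36985383  75.        ] bottle [775.2211787  57.9571894 130.       ] lip [ 582.84513732 -264.3381976   110.        ]
```

{"api": "drive_tool", "payload": {"commands": [{"dx":15,"dy":-15,"yaw":-6},{"dx":28,"dy":-28,"yaw":-6},{"dx":28,"dy":-28,"yaw":-6},{"dx":28,"dy":-28,"yaw":-6},{"dx":28,"dy":-28,"yaw":-6}]}}

```text
invalid input
```

{"api": "drive_tool", "payload": {"commands": [{"dx":28,"dy":-28,"yaw":-6},{"dx":28,"dy":-28,"yaw":-6},{"dx":28,"dy":-28,"yaw":-6},{"dx":28,"dy":-28,"yaw":-6},{"dx":28,"dy":-28,"yaw":-6}]}}

```text
invalid input
```

{"api": "drive_tool", "payload": {"commands": [{"dx":28,"dy":-28,"yaw":-6},{"dx":28,"dy":-28,"yaw":-6},{"dx":28,"dy":-28,"yaw":-6},{"dx":28,"dy":-28,"yaw":-6,"dz":-10},{"dx":28,"dy":-28,"dz":-10}]}}

```text
invalid input
```

{"api": "drive_tool", "payload": {"commands": [{"dx":15,"dy":-15,"dz":0,"yaw":-6},{"dx":28,"dy":-28,"dz":0,"yaw":-6},{"dx":28,"dy":-28,"dz":0,"yaw":-6},{"dx":28,"dy":-28,"dz":0,"yaw":-6},{"dx":28,"dy":-28,"dz":0,"yaw":-6}], "grip": 1}}

```text
t: 1.32
eef_pos: [295.6, 473.8, 214.7]
tcp_rot: [3.141, -0.0, 2.342]
ft_force: [0.3, 0.5, -0.1]
opening: 0.999
```

{"api": "drive_tool", "payload": {"commands": [{"dx":28,"dy":-28,"dz":0,"yaw":-6},{"dx":28,"dy":-28,"dz":0,"yaw":-6},{"dx":28,"dy":-28,"dz":0,"yaw":-6},{"dx":28,"dy":-28,"dz":0,"yaw":-6},{"dx":28,"dy":-28,"dz":0,"yaw":-6}], "grip": 1}}

```text
t: 1.73
eef_pos: [435.9, 333.5, 214.9]
tcp_rot: [3.141, -0.0, 1.817]
ft_force: [0.3, 0.4, 0.6]
opening: 0.999
```

{"api": "drive_tool", "payload": {"commands": [{"dx":28,"dy":-28,"dz":0,"yaw":-6},{"dx":28,"dy":-28,"dz":0,"yaw":-6},{"dx":28,"dy":-28,"dz":0,"yaw":-6},{"dx":28,"dy":-28,"dz":-10,"yaw":-6},{"dx":28,"dy":-24,"dz":-10,"yaw":0}], "grip": 1}}

```text
t: 2.15
eef_pos: [576.2, 197.1, 195.0]
tcp_rot: [3.14, -0.001, 1.397]
ft_force: [0.1, 0.3, 0.8]
opening: 1.0
```

{"api": "drive_tool", "payload": {"commands": [{"dx":4,"dy":0,"dz":0,"yaw":0},{"dx":0,"dy":0,"dz":0,"yaw":0}], "grip": 1}}

```text
t: 2.32
eef_pos: [580.0, 197.5, 193.7]
tcp_rot: [-3.141, 0.0, 1.401]
ft_force: [0.0, -0.4, 0.2]
opening: 1.001
```

Run:
```python
from cell import env
from h import *
s=env.state();W=env.calibration("wrist");im=env.read_camera("wrist")[:,:,::-1];cv2.imwrite("pics/w1.png",im)
print(s['eef_pos'],s['tcp_rot'],s['qvel'].round(4))
np.savez("w1.npz",**W)
print([(r['conf'],r['pixel'],atz(W,r['pixel'],130)) for r in env.place_of("mill_hub","wrist")])
```

```text
[579.97372001 197.53424919 193.7401929 ] [-3.14073261e+00  3.80488300e-04  1.40091008e+00] [ 0.0473 -0.033   0.0307  0.0068  0.0031  0.014 ]
[]
```

View pics/w1.png

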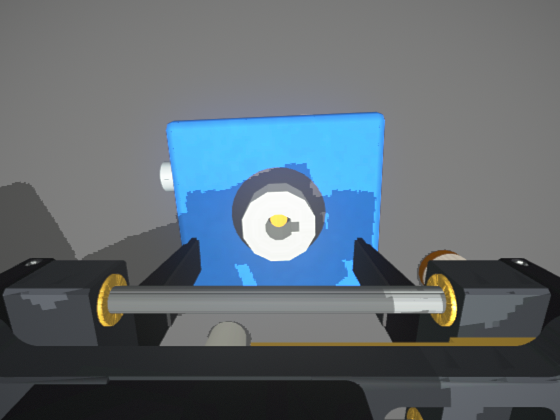

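Hub face is around (278,225), the bore and yellow pin at (280,224), and the slot points right to (297,227). I'll fit these from the pixels.

Run:
```python
from h import *
im=cv2.imread("pics/w1.png");W=dict(np.load("w1.npz"))
# rectify plane z=130 at 0.1mm... map 80x80mm, 7px/mm, centred 579,196; image up=+x, left=+y
N=560;s=7.
yy,xx=np.mgrid[0:N,0:N]
X=579+(N/2-yy)/s;Y=196+(N/2-xx)/s
P=proj(W,np.stack([X,Y,np.full_like(X,130.)],-1)).reshape(N,N,2).astype(np.float32)
r=cv2.remap(im,P[...,0],P[...,1],cv2.INTER_CUBIC);
g=r.min(2);m=(g>170).astype(np.uint8)
c=max(cv2.findContours(m,cv2.RETR_EXTERNAL,cv2.CHAIN_APPROX_NONE)[0],key=cv2.contourArea)
(x,y),R=cv2.minEnclosingCircle(c);e=cv2.fitEllipse(c);print("enc",579+(N/2-y)/s,196+(N/2-x)/s,R/s,"ell",579+(N/2-e[0][1])/s,196+(N/2-e[0][0])/s,np.array(e[1])/s)
cv2.imwrite("pics/rect1.png",r)
```

```text
enc 581.1400015694754 193.16476440429688 31.313180106026785 ell 581.1151646205357 193.1850367954799 [61.02076503 61.31272234]
```

View pics/rect1.png

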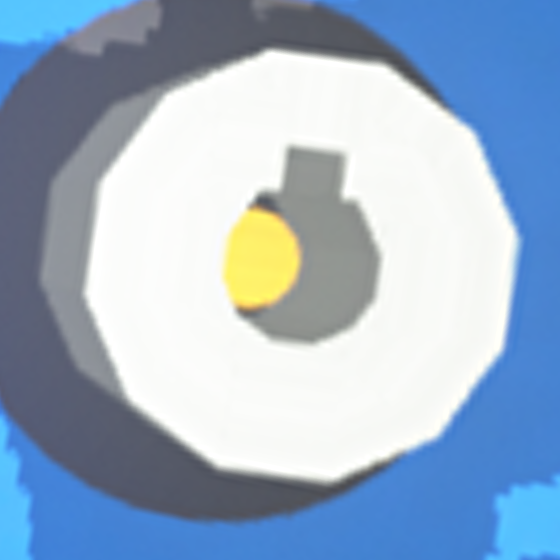

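Hub by wrist: centre (581,193), slot yaw about −8.2°. Now on to the jar.

{"api": "drive_tool", "payload": {"commands": [{"dx":-2,"dy":-25,"dz":0,"yaw":-2},{"dx":-3,"dy":-41,"dz":0,"yaw":-2},{"dx":-3,"dy":-41,"dz":0,"yaw":-2},{"dx":-3,"dy":-41,"dz":0,"yaw":-2},{"dx":-3,"dy":-41,"dz":0,"yaw":-2}], "grip": 1}}

```text
t: 2.83
eef_pos: [563.8, 10.0, 195.4]
tcp_rot: [3.141, -0.0, 1.23]
ft_force: [0.6, -1.0, 0.3]
opening: 1.001
```

{"api": "drive_tool", "payload": {"commands": [{"dx":-4,"dy":-41,"dz":0,"yaw":-2},{"dx":-4,"dy":-41,"dz":0,"yaw":-2},{"dx":-4,"dy":-41,"dz":0,"yaw":-2},{"dx":-4,"dy":-41,"dz":0,"yaw":-2},{"dx":-4,"dy":-41,"dz":0,"yaw":-2}], "grip": 1}}

```text
t: 3.25
eef_pos: [544.3, -195.2, 195.6]
tcp_rot: [3.14, -0.0, 1.055]
ft_force: [0.6, 0.3, -0.2]
opening: 1.001
```

{"api": "drive_tool", "payload": {"commands": [{"dx":-2,"dy":-35,"dz":0,"yaw":-0.6},{"dx":0,"dy":-9,"dz":0,"yaw":0},{"dx":0,"dy":0,"dz":0,"yaw":0}], "grip": 1}}

```text
t: 3.5
eef_pos: [542.6, -239.8, 195.0]
tcp_rot: [3.141, 0.0, 1.043]
ft_force: [-0.3, 0.2, -0.1]
opening: 0.999
```

Run:
```python
from cell import env
from h import *
s=env.state();W=env.calibration("wrist");im=env.read_camera("wrist")[:,:,::-1].copy();cv2.imwrite("pics/w2.png",im)
print(s['eef_pos'],s['tcp_rot'],s['qvel'].round(4))
np.savez("w2.npz",**W)
print([(r['conf'],r['pixel'],atz(W,r['pixel'],145)) for r in env.place_of("jar_grip","wrist")])
N=560;k=5.
yy,xx=np.mgrid[0:N,0:N]
X=543+(N/2-yy)/k;Y=-241+(N/2-xx)/k
P=proj(W,np.stack([X,Y,np.full_like(X,152.)],-1)).reshape(N,N,2).astype(np.float32)
r=cv2.remap(im,P[...,0],P[...,1],cv2.INTER_CUBIC);cv2.imwrite("pics/rect2.png",r)
```

```text
[ 542.61121202 -239.7741718   195.0148947 ] [3.14080362e+00 4.27256301e-05 1.04292046e+00] [ 0.0561 -0.0127  0.032   0.0086 -0.0029  0.0326]
[(0.89, [281.7, 228.6], array([ 546.45994363, -242.97417737,  145.        ]))]
```

View pics/w2.png

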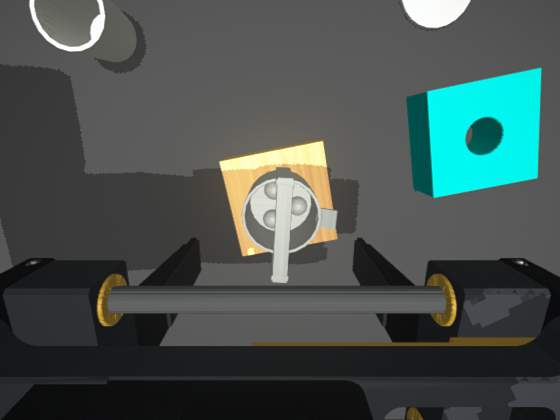

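View pics/rect2.png

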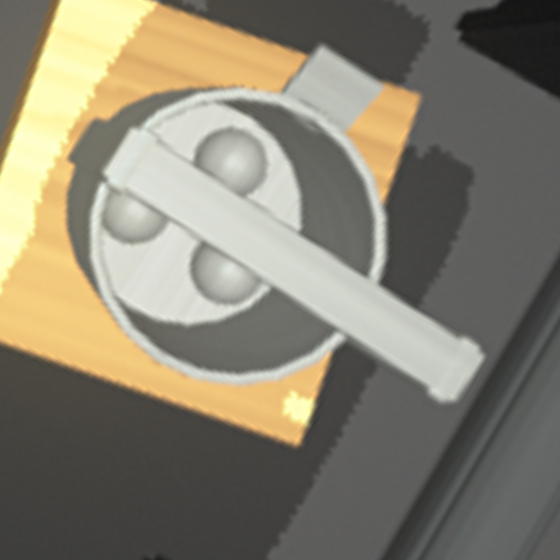

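Run:
```python
from h import *
im=cv2.imread("pics/w2.png");W=dict(np.load("w2.npz"))
cv2.imwrite("pics/c2.png",cv2.resize(im[165:295,235:345],None,fx=4.5,fy=4.5,interpolation=cv2.INTER_CUBIC))
it=cv2.imread("pics/top0.png")
cv2.imwrite("pics/c3.png",cv2.resize(it[220:280,350:425],None,fx=9,fy=9,interpolation=cv2.INTER_CUBIC))
```

```text
(no output)
```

View pics/c2.png

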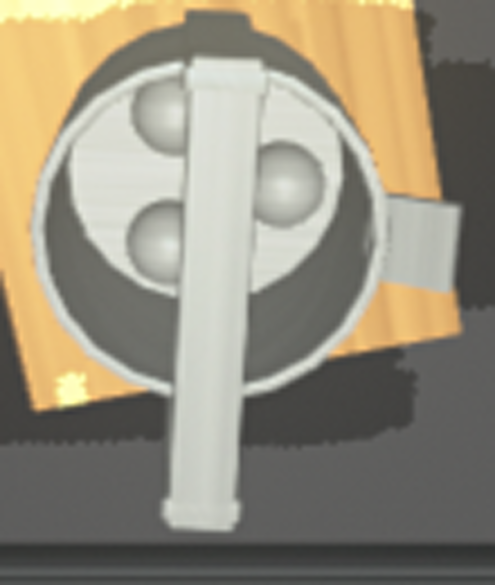

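View pics/c3.png

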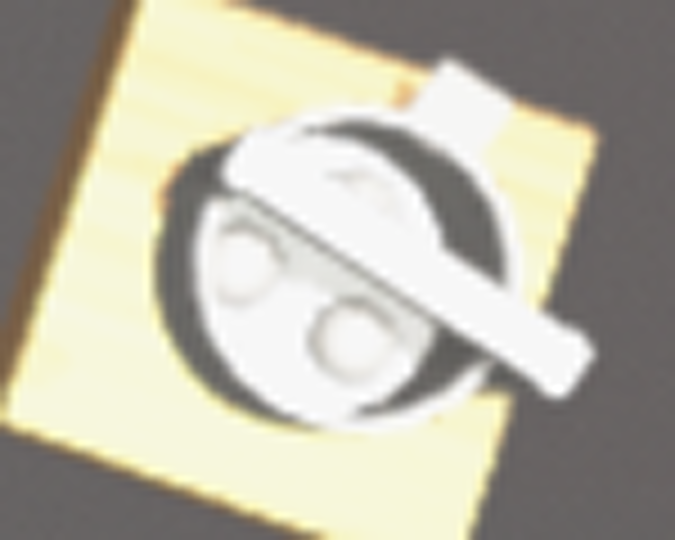

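Run:
```python
from h import *
W=dict(np.load("w2.npz"));f=lambda x,y:(235+x/4.5,165+y/4.5)
for A,B in(((226,62),(201,512)),((226,95),(205,495)),((190,95),(172,495)),((262,95),(238,495))):
    a=atz(W,f(*A),152);b=atz(W,f(*B),152);print((a+b)/2,np.linalg.norm(a-b),np.degrees(np.arctan2(*(a-b)[1::-1])))
from cell import env
T=env.calibration("top");g=lambda x,y:(350+x/9,220+y/9)
for A,B in(((236,160),(577,376)),((270,130),(560,325)),((228,180),(540,395))):
    a=atz(T,g(*A),152);b=atz(T,g(*B),152);print((a+b)/2,np.linalg.norm(a-b),np.degrees(np.arctan2(*(a-b)[1::-1])))
```

```text
[ 546.91633651 -242.8482285   152.        ] 80.15891777568754 57.004830405154586
[ 546.71513967 -243.92336089  152.        ] 71.44996502867473 57.198206828667345
[ 541.69554303 -240.98707635  152.        ] 71.44648760608524 57.2083196362806
[ 551.73514849 -246.85988653  152.        ] 71.45344500770015 57.18809334500166
[ 542.58685204 -241.18804155  152.        ] 83.63392279014778 57.92705558880313
[ 551.07504433 -243.14491728  152.        ] 72.46975052746276 56.29296719337129
[ 538.46078279 -236.39912111  152.        ] 78.42206204361413 55.67739904526753
```

{"api": "drive_tool", "payload": {"commands": [{"dx":2.4,"dy":-2.2,"dz":-10,"yaw":-2.5},{"dx":0,"dy":0,"dz":-20,"yaw":0},{"dx":0,"dy":0,"dz":-20,"yaw":0},{"dx":0,"dy":0,"dz":-14,"yaw":0},{"dx":0,"dy":0,"dz":-5,"yaw":0}], "grip": 1}}

```text
t: 4.02
eef_pos: [544.8, -238.2, 124.0]
tcp_rot: [-3.139, -0.0, 1.003]
ft_force: [-0.9, -1.0, -0.5]
opening: 0.997
```

{"api": "drive_tool", "payload": {"commands": [{"dx":0,"dy":0,"dz":0,"yaw":0},{"dx":0,"dy":0,"dz":0,"yaw":0},{"dx":0,"dy":0,"dz":0,"yaw":0},{"dx":0,"dy":0,"dz":0,"yaw":0},{"dx":0,"dy":0,"dz":0,"yaw":0}], "grip": 0.3}}

```text
t: 4.43
eef_pos: [545.4, -241.1, 126.5]
tcp_rot: [3.14, -0.0, 1.001]
ft_force: [-0.2, -0.7, 0.6]
opening: 0.704
```

{"api": "drive_tool", "payload": {"commands": [{"dx":0,"dy":0,"dz":0,"yaw":0},{"dx":0,"dy":0,"dz":0,"yaw":0},{"dx":0,"dy":0,"dz":0,"yaw":0},{"dx":0,"dy":0,"dz":0,"yaw":0},{"dx":0,"dy":0,"dz":0,"yaw":0}], "grip": 0}}

```text
t: 4.85
eef_pos: [545.2, -241.2, 125.7]
tcp_rot: [3.141, 0.0, 1.0]
ft_force: [0.0, -0.2, -0.6]
opening: 0.353
```

{"api": "drive_tool", "payload": {"commands": [{"dx":0,"dy":0,"dz":0,"yaw":0},{"dx":0,"dy":0,"dz":0,"yaw":0},{"dx":0,"dy":0,"dz":0,"yaw":0},{"dx":0,"dy":0,"dz":0,"yaw":0},{"dx":0,"dy":0,"dz":0,"yaw":0}], "grip": 0}}

```text
t: 5.27
eef_pos: [545.3, -241.2, 125.6]
tcp_rot: [3.141, 0.0, 1.001]
ft_force: [0.7, -0.5, -0.9]
opening: 0.125
```

{"api": "drive_tool", "payload": {"commands": [{"dx":0,"dy":0,"dz":0,"yaw":0},{"dx":0,"dy":0,"dz":0,"yaw":0},{"dx":0,"dy":0,"dz":0,"yaw":0},{"dx":0,"dy":0,"dz":4,"yaw":0},{"dx":0,"dy":0,"dz":6,"yaw":0}], "grip": 0}}

```text
t: 5.68
eef_pos: [544.5, -240.7, 135.2]
tcp_rot: [-3.139, 0.0, 1.001]
ft_force: [-0.1, 1.7, -5.0]
opening: 0.125
```

{"api": "drive_tool", "payload": {"commands": [{"dx":0,"dy":0,"dz":10,"yaw":0},{"dx":0,"dy":0,"dz":15,"yaw":0},{"dx":0,"dy":0,"dz":18,"yaw":0},{"dx":0,"dy":0,"dz":18,"yaw":0},{"dx":0,"dy":5,"dz":18,"yaw":0}], "grip": 0}}

```text
t: 6.1
eef_pos: [545.0, -236.5, 216.3]
tcp_rot: [3.141, 0.0, 1.0]
ft_force: [0.4, -0.7, -3.9]
opening: 0.126
```

{"api": "drive_tool", "payload": {"commands": [{"dx":0,"dy":8,"dz":16,"yaw":0},{"dx":1,"dy":12,"dz":14,"yaw":1},{"dx":1,"dy":16,"dz":10,"yaw":1},{"dx":2,"dy":19,"dz":6,"yaw":1},{"dx":2,"dy":21,"dz":0,"yaw":1}], "grip": 0}}

```text
t: 6.52
eef_pos: [551.3, -159.8, 263.0]
tcp_rot: [3.139, -0.0, 1.071]
ft_force: [1.2, -0.2, -5.1]
opening: 0.125
```

{"api": "drive_tool", "payload": {"commands": [{"dx":2,"dy":22,"dz":0,"yaw":1.5},{"dx":2,"dy":22,"dz":0,"yaw":1.5},{"dx":2,"dy":22,"dz":0,"yaw":1.5},{"dx":2,"dy":22,"dz":0,"yaw":1.5},{"dx":2,"dy":22,"dz":0,"yaw":1.5}], "grip": 0}}

```text
t: 6.93
eef_pos: [560.9, -48.9, 261.5]
tcp_rot: [3.141, -0.0, 1.203]
ft_force: [-0.6, -0.2, -5.1]
opening: 0.124
```

{"api": "drive_tool", "payload": {"commands": [{"dx":2,"dy":22,"dz":0,"yaw":1.5},{"dx":2,"dy":22,"dz":0,"yaw":1.5},{"dx":2,"dy":22,"dz":0,"yaw":1.5},{"dx":2,"dy":22,"dz":0,"yaw":1.5},{"dx":2,"dy":22,"dz":0,"yaw":1.5}], "grip": 0}}

```text
t: 7.35
eef_pos: [570.8, 61.0, 261.5]
tcp_rot: [3.141, -0.0, 1.334]
ft_force: [0.5, -0.1, -5.0]
opening: 0.122
```

{"api": "drive_tool", "payload": {"commands": [{"dx":2,"dy":22,"dz":0,"yaw":1.4},{"dx":2,"dy":22,"dz":0,"yaw":1},{"dx":2,"dy":21,"dz":0,"yaw":1},{"dx":2,"dy":19,"dz":0,"yaw":1},{"dx":1,"dy":17,"dz":0,"yaw":1}], "grip": 0}}

```text
t: 7.77
eef_pos: [579.9, 162.2, 261.5]
tcp_rot: [3.141, -0.0, 1.428]
ft_force: [-0.5, 1.0, -4.6]
opening: 0.121
```

{"api": "drive_tool", "payload": {"commands": [{"dx":0,"dy":14,"dz":0,"yaw":0},{"dx":0,"dy":10,"dz":0,"yaw":0},{"dx":0,"dy":6,"dz":0,"yaw":0},{"dx":0,"dy":2.5,"dz":0,"yaw":0},{"dx":0,"dy":0,"dz":0,"yaw":0}], "grip": 0}}

```text
t: 8.18
eef_pos: [580.1, 193.4, 260.7]
tcp_rot: [3.142, 0.0, 1.426]
ft_force: [-0.9, 0.3, -4.5]
opening: 0.122
```

{"api": "drive_tool", "payload": {"commands": [{"dx":0,"dy":0,"dz":0,"yaw":0},{"dx":0,"dy":0,"dz":0,"yaw":0}], "grip": 0}}

```text
t: 8.35
eef_pos: [580.2, 192.7, 260.7]
tcp_rot: [3.142, 0.0, 1.426]
ft_force: [0.4, 0.2, -4.6]
opening: 0.124
```

Run:
```python
from cell import env
from h import *
s=env.state();print(s['eef_pos'],s['tcp_rot'],s['qvel'].round(4))
out=[]
for n in("wrist","side","top"):
    C=env.calibration(n);np.savez(n+"3.npz",**C);im=env.read_camera(n)[:,:,::-1].copy();cv2.imwrite(f"pics/{n}3.png",im)
im=cv2.imread("pics/side3.png")[80:230,190:310];cv2.imwrite("pics/side3c.png",cv2.resize(im,None,fx=4,fy=4,interpolation=cv2.INTER_CUBIC))
im=cv2.imread("pics/top3.png")[160:300,100:240];cv2.imwrite("pics/top3c.png",cv2.resize(im,None,fx=4,fy=4,interpolation=cv2.INTER_CUBIC))
```

```text
[580.2223594  192.70218008 260.71076041] [3.14152853e+00 1.98404229e-04 1.42565074e+00] [-0.0001 -0.0003 -0.0002  0.0017  0.0009  0.0015]
```

View pics/side3c.png

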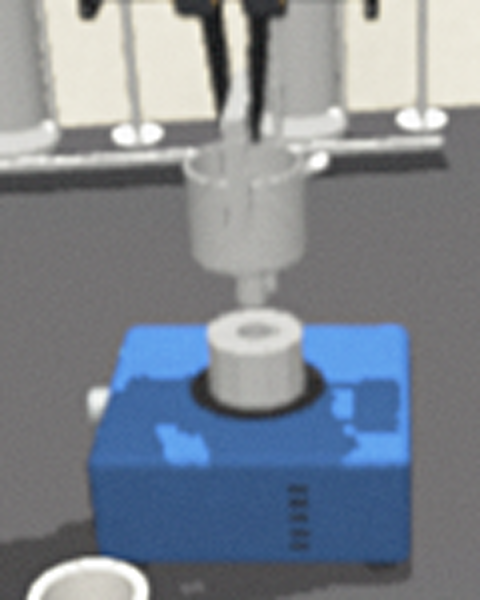

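View pics/wrist3.png

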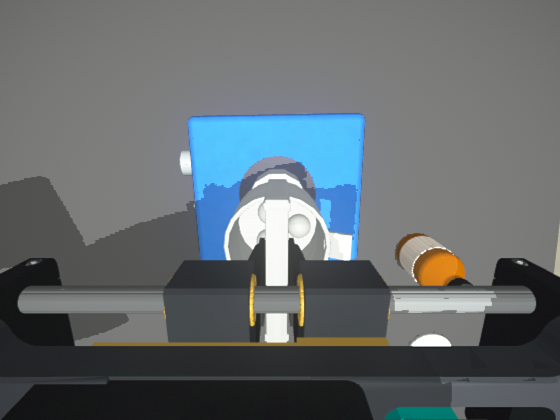

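View pics/top3c.png

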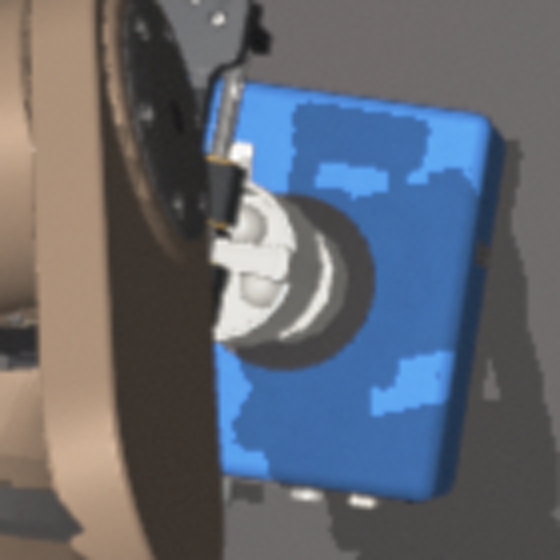

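Run:
```python
from h import *
W=dict(np.load("wrist3.npz"));S=dict(np.load("side3.npz"));T=dict(np.load("top3.npz"))
h=lambda x,y:(190+x/4,80+y/4)
print("side hub",atz(S,h(256,331),130),"rim jar",atz(S,h(246,165),244.7),"nose",atz(S,h(251,302),150.7))
def rect(im,C,cx,cy,z,k,n):
    N=560;yy,xx=np.mgrid[0:N,0:N];X=cx+(N/2-yy)/k;Y=cy+(N/2-xx)/k
    P=proj(C,np.stack([X,Y,np.full_like(X,z)],-1)).reshape(N,N,2).astype(np.float32)
    cv2.imwrite(n,cv2.remap(cv2.imread(im),P[...,0],P[...,1],cv2.INTER_CUBIC))
rect("pics/wrist3.png",W,580,193,244.7,5,"pics/r3w.png")
rect("pics/side3.png",S,580,193,244.7,5,"pics/r3s.png")
rect("pics/side3.png",S,580,193,130,5,"pics/r3h.png")
a=cv2.imread("pics/r3s.png");b=cv2.imread("pics/r3h.png");cv2.imwrite("pics/r3sh.png",cv2.resize(np.hstack([a,b]),(800,400)))
```

```text
side hub [582.64920873 191.84942593 130.        ] rim jar [581.87839456 183.75487714 244.7       ] nose [580.50396919 191.80479695 150.7       ]
```

View pics/r3w.png

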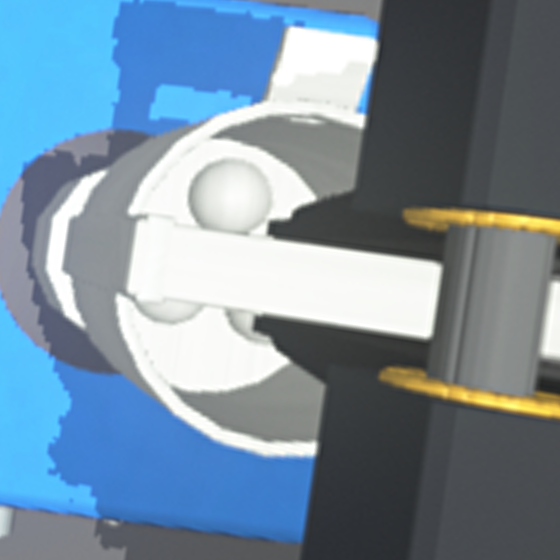

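View pics/r3sh.png

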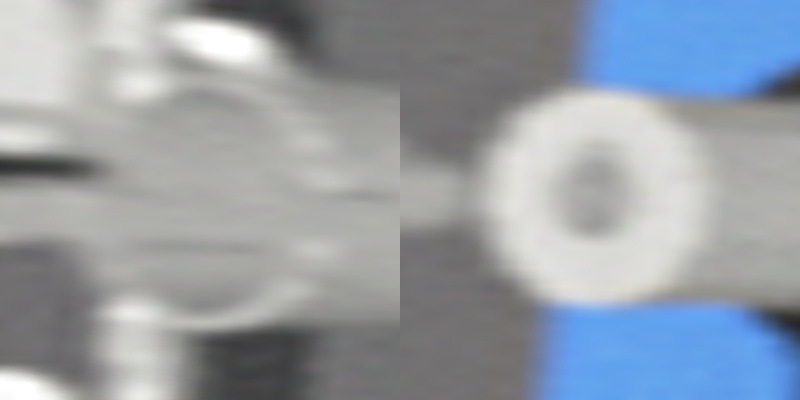

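Jar held over the hub, nose about 20 mm above the face. The wrist view puts the jar about (+0.7, +3) mm short of the hub. Correcting, then lowering.

{"api": "drive_tool", "payload": {"commands": [{"dx":0.7,"dy":2.7,"dz":-3,"yaw":0},{"dx":0,"dy":0,"dz":-5,"yaw":0},{"dx":0,"dy":0,"dz":-5,"yaw":0},{"dx":0,"dy":0,"dz":-2,"yaw":0},{"dx":0,"dy":0,"dz":0,"yaw":0}], "grip": 0}}

```text
t: 8.92
eef_pos: [580.6, 196.0, 244.7]
tcp_rot: [-3.14, 0.001, 1.426]
ft_force: [0.6, -0.6, -4.7]
opening: 0.122
```

Run:
```python
from cell import env
from h import *
s=env.state();print(s['eef_pos'],s['tcp_rot'])
im=env.read_camera("side")[:,:,::-1].copy();cv2.imwrite("pics/side4.png",im)
cv2.imwrite("pics/side4c.png",cv2.resize(im[110:190,215:295],None,fx=7,fy=7,interpolation=cv2.INTER_CUBIC))
```

```text
[580.57691079 196.02440236 244.70379015] [-3.14027016e+00  5.25005341e-04  1.42643020e+00]
```

View pics/side4c.png

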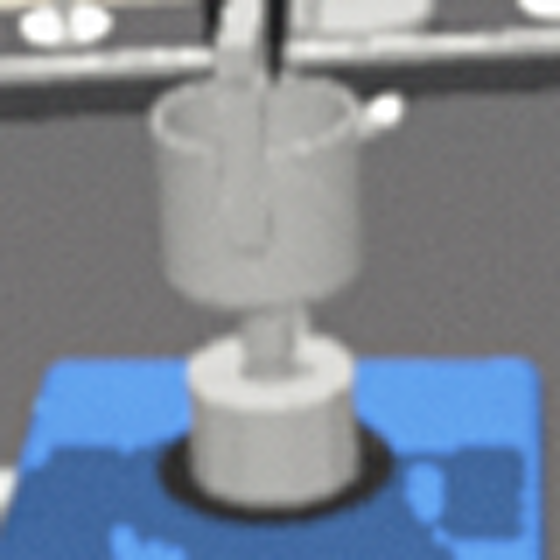

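{"api": "drive_tool", "payload": {"commands": [{"dx":0.3,"dy":-0.4,"dz":-3,"yaw":0},{"dx":0,"dy":0,"dz":-3,"yaw":0},{"dx":0,"dy":0,"dz":0,"yaw":0}], "grip": 0}}

```text
t: 9.22
eef_pos: [581.0, 195.6, 239.0]
tcp_rot: [-3.141, 0.0, 1.426]
ft_force: [-0.7, -0.9, -4.8]
opening: 0.121
```

{"api": "drive_tool", "payload": {"commands": [{"dx":0,"dy":0,"dz":-2,"yaw":0},{"dx":0,"dy":0,"dz":0,"yaw":0}], "grip": 0}}

```text
t: 9.38
eef_pos: [581.1, 195.6, 237.3]
tcp_rot: [-3.141, 0.0, 1.426]
ft_force: [-0.2, 0.4, -5.2]
opening: 0.125
```

{"api": "drive_tool", "payload": {"commands": [{"dx":0,"dy":0,"dz":-2,"yaw":0},{"dx":0,"dy":0,"dz":-1,"yaw":0},{"dx":0,"dy":0,"dz":0,"yaw":0}], "grip": 0}}

```text
t: 9.63
eef_pos: [581.1, 195.7, 234.4]
tcp_rot: [-3.141, 0.0, 1.426]
ft_force: [-0.3, 0.4, -4.5]
opening: 0.125
```

{"api": "drive_tool", "payload": {"commands": [{"dx":0,"dy":0,"dz":-2,"yaw":0},{"dx":0,"dy":0,"dz":0,"yaw":0}], "grip": 0}}

```text
t: 9.8
eef_pos: [581.1, 195.7, 232.3]
tcp_rot: [-3.141, 0.0, 1.426]
ft_force: [0.6, -0.4, -4.9]
opening: 0.124
```

{"api": "drive_tool", "payload": {"commands": [{"dx":0,"dy":0,"dz":-2,"yaw":0},{"dx":0,"dy":0,"dz":-1,"yaw":0},{"dx":0,"dy":0,"dz":0,"yaw":0}], "grip": 0}}

```text
t: 10.05
eef_pos: [581.1, 195.7, 229.4]
tcp_rot: [-3.141, 0.0, 1.426]
ft_force: [0.1, -0.2, -4.9]
opening: 0.123
```

{"api": "drive_tool", "payload": {"commands": [{"dx":0,"dy":0,"dz":-2,"yaw":0},{"dx":0,"dy":0,"dz":0,"yaw":0}], "grip": 0}}

```text
t: 10.22
eef_pos: [581.1, 195.6, 227.3]
tcp_rot: [-3.141, 0.0, 1.426]
ft_force: [0.2, -1.3, -4.1]
opening: 0.121
```

{"api": "drive_tool", "payload": {"commands": [{"dx":0,"dy":0,"dz":-2,"yaw":0},{"dx":0,"dy":0,"dz":-2,"yaw":0},{"dx":0,"dy":0,"dz":0,"yaw":0}], "grip": 0}}

```text
t: 10.47
eef_pos: [581.0, 195.6, 223.2]
tcp_rot: [-3.141, 0.0, 1.426]
ft_force: [0.6, -0.5, -5.3]
opening: 0.12
```

{"api": "drive_tool", "payload": {"commands": [{"dx":0,"dy":0,"dz":-2,"yaw":0},{"dx":0,"dy":0,"dz":-2,"yaw":0},{"dx":0,"dy":0,"dz":0,"yaw":0}], "grip": 0}}

```text
t: 10.72
eef_pos: [581.0, 195.6, 219.2]
tcp_rot: [-3.141, 0.0, 1.426]
ft_force: [0.3, 0.6, -4.3]
opening: 0.126
```

{"api": "drive_tool", "payload": {"commands": [{"dx":0,"dy":0,"dz":-2,"yaw":0},{"dx":0,"dy":0,"dz":0,"yaw":0}], "grip": 0}}

```text
t: 10.88
eef_pos: [581.1, 195.7, 217.3]
tcp_rot: [-3.141, 0.0, 1.426]
ft_force: [-0.4, -0.2, -5.4]
opening: 0.124
```

{"api": "drive_tool", "payload": {"commands": [{"dx":0,"dy":0,"dz":-2,"yaw":0},{"dx":0,"dy":0,"dz":-1,"yaw":0},{"dx":0,"dy":0,"dz":0,"yaw":0}], "grip": 0}}

```text
t: 11.13
eef_pos: [581.5, 195.7, 215.2]
tcp_rot: [3.14, -0.0, 1.426]
ft_force: [-0.2, -0.2, 1.8]
opening: 0.123
```

{"api": "drive_tool", "payload": {"commands": [{"dx":0,"dy":0,"dz":-2,"yaw":0},{"dx":0,"dy":0,"dz":0,"yaw":0}], "grip": 0}}

```text
t: 11.3
eef_pos: [581.4, 195.7, 213.0]
tcp_rot: [3.141, -0.0, 1.426]
ft_force: [0.0, -0.0, 2.4]
opening: 0.125
```

{"api": "drive_tool", "payload": {"commands": [{"dx":0,"dy":0,"dz":-2,"yaw":0},{"dx":0,"dy":0,"dz":0,"yaw":0}], "grip": 0}}

```text
t: 11.47
eef_pos: [581.3, 195.7, 210.8]
tcp_rot: [3.141, -0.0, 1.426]
ft_force: [-0.3, -0.1, 4.1]
opening: 0.126
```

{"api": "drive_tool", "payload": {"commands": [{"dx":0,"dy":0,"dz":-2,"yaw":0},{"dx":0,"dy":0,"dz":0,"yaw":0}], "grip": 0}}

```text
t: 11.63
eef_pos: [581.4, 195.7, 208.8]
tcp_rot: [3.141, -0.0, 1.426]
ft_force: [-1.1, 0.3, 5.7]
opening: 0.124
```

{"api": "drive_tool", "payload": {"commands": [{"dx":0,"dy":0,"dz":-2,"yaw":0},{"dx":0,"dy":0,"dz":0,"yaw":0}], "grip": 0}}

```text
t: 11.8
eef_pos: [581.4, 195.7, 206.9]
tcp_rot: [3.141, -0.0, 1.426]
ft_force: [-0.8, -0.3, 6.2]
opening: 0.125
```

{"api": "drive_tool", "payload": {"commands": [{"dx":0,"dy":0,"dz":-1,"yaw":0},{"dx":0,"dy":0,"dz":0,"yaw":0}], "grip": 0}}

```text
t: 11.97
eef_pos: [581.5, 195.8, 206.1]
tcp_rot: [3.14, -0.0, 1.426]
ft_force: [-0.9, -0.3, 6.7]
opening: 0.12
```

{"api": "drive_tool", "payload": {"commands": [{"dx":0,"dy":0,"dz":-0.7,"yaw":0},{"dx":0,"dy":0,"dz":0,"yaw":0}], "grip": 0}}

```text
t: 12.13
eef_pos: [581.6, 195.8, 205.7]
tcp_rot: [3.14, -0.001, 1.426]
ft_force: [-0.9, -0.4, 7.1]
opening: 0.123
```

{"api": "drive_tool", "payload": {"commands": [{"dx":0,"dy":0,"dz":-0.7,"yaw":0},{"dx":0,"dy":0,"dz":0,"yaw":0}], "grip": 0}}

```text
t: 12.3
eef_pos: [581.9, 195.8, 205.6]
tcp_rot: [3.139, -0.001, 1.426]
ft_force: [-0.7, -0.5, 12.0]
opening: 0.122
```

{"api": "drive_tool", "payload": {"commands": [{"dx":0,"dy":0,"dz":0,"yaw":0},{"dx":0,"dy":0,"dz":0,"yaw":0},{"dx":0,"dy":0,"dz":0,"yaw":0}], "grip": 0}}

```text
t: 12.55
eef_pos: [581.9, 195.8, 205.6]
tcp_rot: [3.139, -0.001, 1.426]
ft_force: [-1.1, 0.2, 11.3]
opening: 0.124
```

A hard stop shows at 205.6. I'll press a little more for margin, then look.

{"api": "drive_tool", "payload": {"commands": [{"dx":0,"dy":0,"dz":-0.6,"yaw":0},{"dx":0,"dy":0,"dz":0,"yaw":0},{"dx":0,"dy":0,"dz":0,"yaw":0}], "grip": 0}}

```text
t: 12.8
eef_pos: [582.1, 195.8, 205.5]
tcp_rot: [3.138, -0.001, 1.426]
ft_force: [-1.4, -0.3, 14.8]
opening: 0.124
```

Run:
```python
from cell import env
from h import *
for n in("side","wrist"):
    im=env.read_camera(n)[:,:,::-1].copy();cv2.imwrite(f"pics/{n}5.png",im)
    a=im[110:210,205:305] if n=="side" else im[130:270,190:370]
    cv2.imwrite(f"pics/{n}5c.png",cv2.resize(a,None,fx=4,fy=4,interpolation=cv2.INTER_CUBIC))
s=env.state();print(s['t'],s['eef_pos'],s['tcp_rot'],s['ft_force'],s['moment'])
```

```text
12.9 [582.07536432 195.81093831 205.53008836] [ 3.13809030e+00 -1.12946612e-03  1.42649394e+00] [-0.28345765  0.04287391 14.96120317] [-0.22650416  0.39950346  0.07314639]
```

View pics/side5c.png

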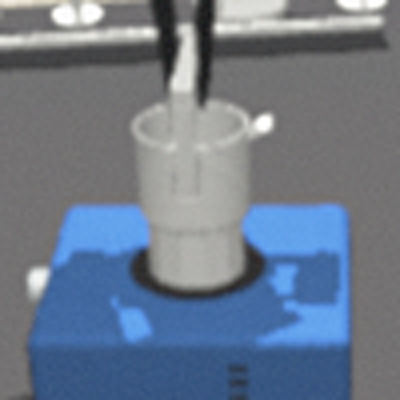

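View pics/wrist5c.png

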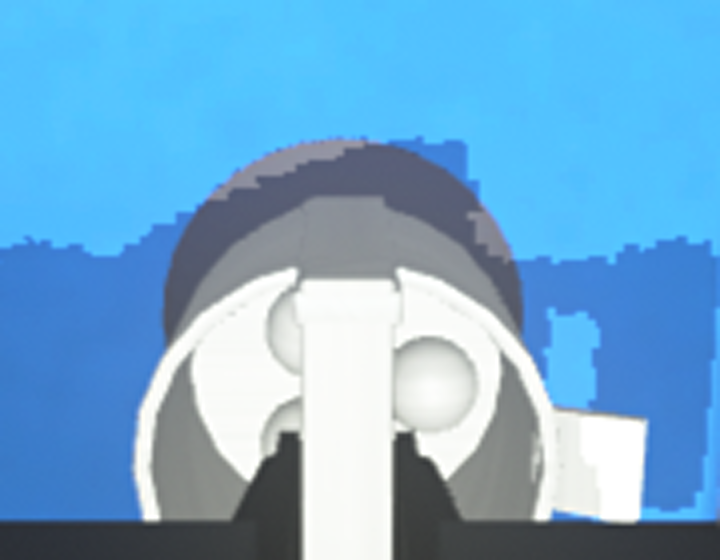

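View pics/side5.png

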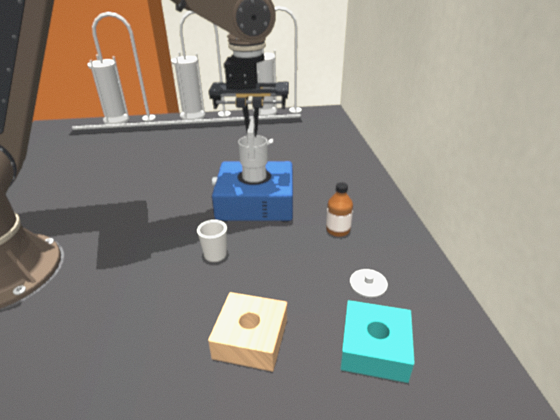

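The jar's underside sits flush on the hub with no gap (side crop, row 225). All three balls are inside it (wrist crop), and the cup, bottle and lid are unmoved. Handing in.

Run:
```python
from cell import env
print(env.job_done()); s=env.state(); print(s['t'],s['eef_pos'],s['ft_force'])
```

```text
the job is handed in; nothing more can be done
None
the job is handed in; nothing more can be done
```

I lifted the jar by its bar out of the wooden stand, carried it level to the mill and lowered it into the hub. The key was already lined up with the slot as seen by the wrist camera (about −8°), so it slipped in without any searching turn. I then pressed down against the spring until it stopped, and handed the job in at about 12.9 s, still gripping and pressing.

**Seating:** The spring pin was first felt at a TCP height of about 216 mm, and the hard stop came at 205.5 mm. That is about 10 mm of pin travel, as expected when the jar is fully home. The final downward push was about 15 N on the wrist, and the side view showed no gap between the jar and the hub.

**Rest of the scene:** The last pictures showed all three balls in the jar, and the cup, bottle and lid in place.

**What disagreed:**
- The cameras differed by 2–4 mm on where the hub and bar were. I compromised between them; the shaft went in without noticeable side force.
- The final push shifted the tool about 0.5 mm in x and tilted it about 0.004 rad.
- The state could no longer be read after handing in, so the last second was not checked.

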